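# Index the drill jig to its next hole

## Task

The pilot hole under the drill bush is finished: bring the next punch mark under it. With a fingertip, press the jig's indexing plunger in to unlock the table, push the table round counter-clockwise (seen from above) with the plunger pressed until it has left its hole, and go on turning until the plunger springs up into the very next hole. Do not turn the table backwards or past that hole, and leave the things lying about undisturbed.

Things in the scene. Friction and masses are not known exactly. Their poses are not given: they have to be found in the camera images.
- index_jig: the drill jig, fixed: round grey base 168 mm across, 35 mm high, topped by a steel index plate with 8 holes, 45 degrees apart, 70 mm from the axis, joined by a curved slot; the plunger's collar, sprung up from below, locks in a hole. Origin: centre of the base on the bench, z up, own +x points to the bracket (90 mm high, 100 mm out) that holds the drill bush
- table_axis (a point): point on the vertical turning axis of the table (108 mm across, carrying a round aluminium panel), at the height of the panel's top, 54.5 mm above the bench. An arm of the table carries a block (top 54 mm above the bench) with the plunger and the turning handle side by side
- plunger_top (a point): centre of the top of the plunger's black knurled head, 28 mm across and 9 mm thick, 78 mm above the bench when up; 70 mm from the turning axis. It is pressed straight down (4 N to start, 9 N at the bottom stop, 11 mm down) and travels round with the table
- turn_handle (a point): centre of the upright black turning handle, 16 mm thick, reaching from 54 to 100 mm above the bench (point at 77 mm), 77 mm from the turning axis and 32 mm from the plunger's axis on its counter-clockwise side, so a fingertip on the plunger moved counter-clockwise runs against it (its near side is 24 mm from the plunger's axis)
- next_hole (a point): mouth of the index hole, in the top of the index plate, 35 mm above the bench, that the plunger has to lock in; fixed to the base. When that is done plunger_top is straight above it
- plunger (a joint): how far the plunger is pressed in, m: 0 = up (locked in a hole), 0.007 = collar just clear of the hole, 0.011 = bottom stop. Between holes the released plunger rides under the plate at 0.007 and springs up to 0 by itself at the next hole, which then stops the table (play in a hole about 0.02 rad)
- table (a joint): table angle, rad: 0 = the hole it starts in, grows counter-clockwise seen from above, 0.785 = the next hole. It turns stiffly, 2 to 5 N at the plunger, and stays where it is left
- glue_bottle: small brown bottle with a black nozzle, 33 mm across, 102 mm tall, loose; origin at the centre of its underside. Bystander
- calliper: digital calliper lying flat, 105 x 195 x 15 mm, loose; origin at the centre of its underside, beam along its own y. Bystander
- hex_key: black hex key lying flat, 37 x 76 x 4 mm, loose; origin at the centre of its underside. Bystander

How it is judged:
By the outcome, as a careful person would: the job done as asked, in the order asked, and still so for the second after the job is handed in, with the robot touching nothing.
It also fails if it takes over 40 s, if anything falls off the work surface, if the arm or the gripper's body presses on something with over 40 N, if the wrist force passes 120 N, or if a joint passes its speed limit or range.

## Robot

A 7-joint arm with a two-finger parallel gripper is mounted at the origin on a cart in front of the work surface, level with it; the furniture and walls round the work are solid. World frame = base frame: x ahead of the robot, y to its left, z up, the work surface at z = 0. Lengths are in m, angles in degrees, forces in N, time in s.
With the tool pointing down it reaches from about 0.4 to 0.875 m from the base axis. Payload 6.5 kg.
Tool frame: the origin (TCP) lies at the very end of the fingers, on their centre line; the grasp point (between the pads) lies 19 mm behind it; z points along the fingers, y is the line along which they close (so a half turn about z gives the same grasp; the last joint's range is limited). The gripper opens to 88 mm and grips with 3 to 60 N. Pads are 18 mm wide; open, the fingers measure 123 mm over their backs; the gripper's body (75 mm by 187 mm) begins 45 mm behind the grasp point.
Start: joints at [68.4, 30.733, -0.252, 88.115, 0.149, 61.152, -4.079], TCP at [0.199, -0.619, 0.239] pointing down, gripper open.
Joint ranges: [-154.64, 154.64], [-21.42, 123.67], [-72.66, 72.17], [13.99, 137.28], [-74.86, 254.86], [10.95, 109.41], [-158.01, 158.01]. Speed limits (degrees/s): [136.94, 136.94, 180, 180, 180, 180, 180].

## Interface

Orientations are given as a 3x3 rotation matrix whose columns are the frame's x, y, z axes.
In Python, from cell import sensors, grab_frame, get_calibration, job, spotter gives the robot as it stands.
- The arm moves only by the tool move_arm, never from a script. Its argument "steps" is a list of rows, each an object of numbers: "tx", "ty", "tz": the shift along the tool's x, y, z in m; "rx", "ry", "rz": the turn, a rotation vector about the tool's x, y, z in rad; "hand": the finger opening in m, from 0 to 0.0881. A call has exactly 8 rows; each row shifts and turns the commanded pose from where the row before left it, along the tool's axes as they then stand; what a row does not reach is not made up. A row lasts 1/8 s, in which the tool goes at most 62.5 mm and 10.7 degrees, less where a joint would pass 70% of its speed; a pose out of reach is approached as far as the arm can. A call with a gripper value outside its range is refused whole. The fingers move at their own pace and stop on an object; the grip force is fixed at half the most. Time passes only in rows, so rows that do not move let the fingers close, or fill a call up. It gives the time, the measured TCP pose, the force, the opening and the grip force at its end, in the units of the state.
- sensors.get_obs(): the state, without advancing time (a new reading comes with each control period).
- grab_frame(name): name is "scene" or "side" or "wrist"; returns the picture (480x640x3 uint8, red, green, blue); there is no depth.
- get_calibration(name): a dict with "fov_y" (degrees; the focal length in pixels is half the picture's height over the tangent of half this angle, whatever the lens; pixels are square), "cx", "cy" (the principal point, pixels), "world_to_cam" (4x4, takes a point from world to camera coordinates). Camera axes: x right, y down, z forward; pixel columns grow to the right and rows downward; lengths in m; the calibration is good to about 2 mm. A picture is of the moment at which its call begins: read the wrist's pose just before it. get_calibration takes no time and is no camera call; for the wrist camera it gives the pose at the moment of the call.
- job.job_done(): hands the job in; it is judged then, once.
Trained networks look in the newest picture that a camera, given by its name, has taken for a name from the list of things; names that differ only in an ending like _2 or _b are one class to them, and where a whole thing is asked for, a point or a joint stands for the part that bears it (a point fixed in the world has none). Each returns a list of dicts, best first, with "score" (0 to 1); they miss things now and then, are a little off and sometimes report something else, mostly with a low value. They report only what shows in the picture. A call takes as long as a camera call.
- spotter.recognise(camera, target): "rect" ([left, top, right, bottom] in pixels, round what is visible of it).
The state is a dict: "time": time; "q": joint angles; "qd": joint speeds; "effort": joint torques, N m; "ee_pos": TCP position; "ee_rot": TCP orientation; "wrist_force": force on the tool from outside, world axes, zero at the start; "torque": the same for the moment, N m; "width": finger opening in m; "gripper_force": force on a finger pad.
Only numpy, scipy, OpenCV 4.12 (cv2) and the standard library are available. Lean on these libraries where they do the work, as an engineer would, in place of code of your own. Each camera call takes 0.05 s, during which the arm holds its last target. There are 200 camera calls.

## Working session

There is one attempt and no reset: what is moved stays moved. The work goes in short steps, Python scripts to look and compute and a tool call to move; the robot and the scene stay as the last step left them, time stands still between calls to the robot, and variables do not carry over. Pictures are saved under pics/ and viewed, at most 10 in all, crops included, and the job is handed in when it is done.

Besides the shell and the picture viewer there is one more tool, called after "Emit:" as name([rows], argument=value, ...), one row to a line, values as JSON. move_arm: Moves the arm, as the interface text tells. Its arguments: {"type":"object","properties":{"steps":{"type":"array","items":{"type":"object","properties":{"tx":{"type":"number"},"ty":{"type":"number"},"tz":{"type":"number"},"rx":{"type":"number"},"ry":{"type":"number"},"rz":{"type":"number"},"hand":{"type":"number"}}}}},"required":["steps"]}

```bash
mkdir -p pics; cat > h.py <<'E'
import numpy as np,cv2
from cell import sensors, grab_frame, get_calibration, job, spotter
def snap(n,f):
    c=get_calibration(n); im=grab_frame(n); cv2.imwrite('pics/'+f,im[:,:,::-1]); return c
def proj(c,P):
    P=np.atleast_2d(P); T=np.array(c['world_to_cam']); p=P@T[:3,:3].T+T[:3,3]
    f=240/np.tan(np.radians(c['fov_y'])/2); return np.c_[f*p[:,0]/p[:,2]+c['cx'],f*p[:,1]/p[:,2]+c['cy']]
def unproj(c,u,v,z):
    T=np.array(c['world_to_cam']); R=T[:3,:3]; o=-R.T@T[:3,3]
    f=240/np.tan(np.radians(c['fov_y'])/2); d=R.T@np.array([(u-c['cx'])/f,(v-c['cy'])/f,1])
    return o+d*(z-o[2])/d[2]
E
python3 - <<'E'
from h import *
o=sensors.get_obs(); print(o['time'],o['ee_pos'],np.round(o['ee_rot'],3))
for n in ['scene','side']:
    c=snap(n,n+'1.png'); print(n,c['fov_y'],np.round(np.array(c['world_to_cam']),3).tolist())
    for t,z in [('plunger_top',.0735),('turn_handle',.077),('table_axis',.0545),('index_jig',.03),('glue_bottle',.05),('calliper',0.007),('hex_key',0)]:
        for r in spotter.recognise(n,t)[:2]:
            q=r['rect']; print(t,round(r['score'],2),np.round(q),np.round(unproj(c,(q[0]+q[2])/2,(q[1]+q[3])/2,z),3))
E
```

```text
0.0 [ 0.198586   -0.61828336  0.2378507 ] [[ 0.952  0.306 -0.001]
 [ 0.306 -0.952  0.002]
 [-0.    -0.002 -1.   ]]
scene 43.24416229153401 [[-0.716, -0.698, 0.018, 0.461], [-0.502, 0.496, -0.709, 0.243], [0.486, -0.516, -0.705, 0.734], [0.0, 0.0, 0.0, 1.0]]
plunger_top 0.8 [342. 191. 360. 207.] [0.537 0.028 0.074]
turn_handle 0.56 [336. 175. 422. 236.] [0.494 0.013 0.077]
table_axis 0.66 [334. 142. 437. 259.] [ 0.509 -0.025  0.054]
index_jig 0.72 [334. 139. 436. 255.] [ 0.532 -0.056  0.03 ]
glue_bottle 0.75 [239. 241. 264. 302.] [0.548 0.223 0.05 ]
glue_bottle 0.44 [334. 140. 439. 255.] [ 0.515 -0.035  0.05 ]
calliper 0.78 [174. 319. 311. 390.] [0.477 0.306 0.007]
hex_key 0.65 [302. 308. 346. 326.] [0.446 0.179 0.   ]
side 45.49338630627905 [[0.991, -0.133, -0.024, -0.483], [-0.082, -0.453, -0.888, 0.194], [0.107, 0.881, -0.46, 0.725], [0.0, 0.0, 0.0, 1.0]]
plunger_top 0.56 [348. 276. 367. 294.] [0.538 0.027 0.074]
plunger_top 0.45 [283. 268. 432. 405.] [ 0.517 -0.084  0.074]
turn_handle 0.82 [305. 265. 392. 368.] [ 0.512 -0.047  0.077]
turn_handle 0.52 [281. 265. 432. 404.] [ 0.516 -0.084  0.077]
table_axis 0.72 [282. 264. 431. 407.] [ 0.521 -0.057  0.054]
index_jig 0.9 [281. 264. 430. 407.] [ 0.525 -0.026  0.03 ]
glue_bottle 0.94 [335. 204. 358. 266.] [0.554 0.216 0.05 ]
hex_key 0.61 [253. 268. 297. 284.] [0.43  0.189 0.   ]
hex_key 0.53 [282. 267. 428. 405.] [0.531 0.011 0.   ]
```

View pics/scene1.png

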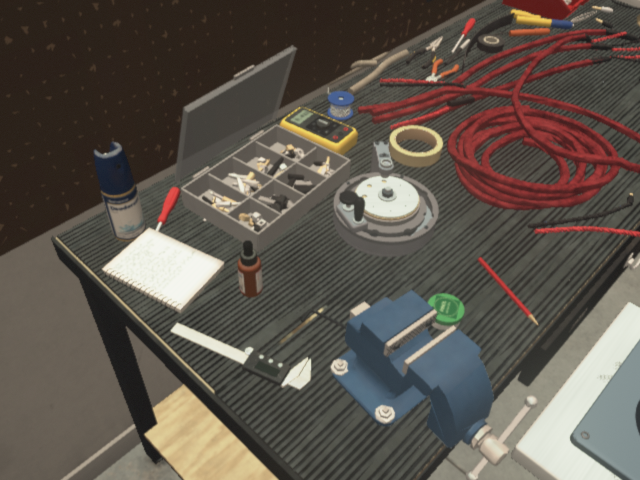

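View pics/side1.png

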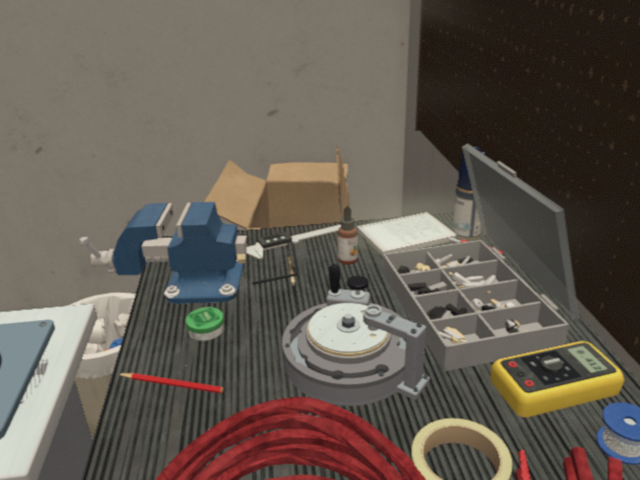

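The scene shows the jig at about (388,205), with the plunger and handle at about (350,203). In the side view the handle is near (335,278) and the knob near (358,284). I'll zoom in on both.

```bash
python3 - <<'E'
from h import *
a=cv2.imread('pics/scene1.png')[130:265,325:445]; b=cv2.imread('pics/side1.png')[255:410,275:440]
a=cv2.resize(a,(400,450),interpolation=3); b=cv2.resize(b,(400,376),interpolation=3)
b=cv2.copyMakeBorder(b,0,74,0,0,0); cv2.imwrite('pics/z1.png',np.hstack([a,b]))
for n,u,v in [('scene',388,198),('side',348,330)]:
    c=get_calibration(n); print(unproj(c,u,v,.0545))
for n,u,v in [('scene',420,340),('side',205,250)]:
    c=get_calibration(n); print('vise',unproj(c,u,v,.1))
E
```

```text
[ 0.51019451 -0.03232179  0.0545    ]
[ 0.51227261 -0.04450974  0.0545    ]
vise [0.29181384 0.18350058 0.1       ]
vise [0.33312338 0.11273415 0.1       ]
```

View pics/z1.png

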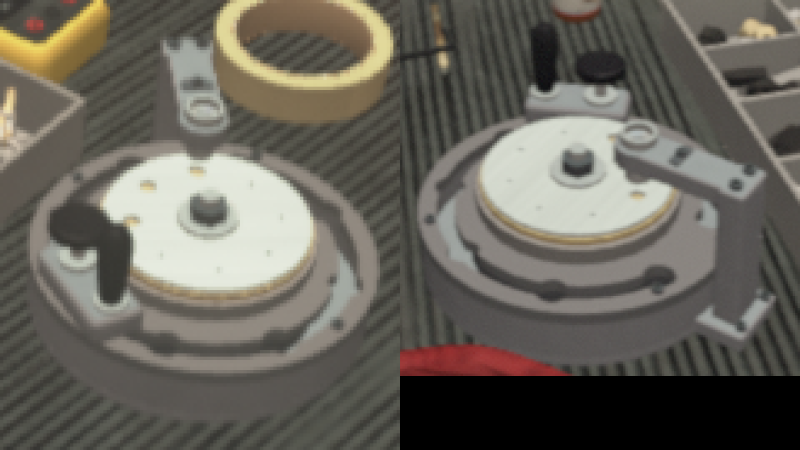

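The zoomed view shows the knob, with the handle on its counter-clockwise side. In side pixels the knob top is at about (357.5,282), the handle axis at (334.5,278.5) and the panel centre at (348.4,328.5). In scene pixels they are (348.4,196.6), (359.2,208.6) and (387.7,196.4).

```bash
python3 - <<'E'
from h import *
for k,a,b,z in [('plunger',(348.4,196.6),(357.5,282),.078),('handle',(359.2,208.6),(334.5,278.5),.077),('axis',(387.7,196.4),(348.4,328.5),.0545)]:
    p=unproj(get_calibration('scene'),*a,z);q=unproj(get_calibration('side'),*b,z);print(k,p.round(4),q.round(4),((p+q)/2).round(4))
E
```

```text
plunger [0.5392 0.0314 0.078 ] [0.5375 0.0267 0.078 ] [0.5384 0.0291 0.078 ]
handle [0.5102 0.0395 0.077 ] [0.5085 0.0424 0.077 ] [0.5094 0.0409 0.077 ]
axis [ 0.513  -0.035   0.0545] [ 0.5133 -0.0416  0.0545] [ 0.5131 -0.0383  0.0545]
```

Emit:
move_arm([
  {"tx": 0.037,"ty": -0.0365,"hand": 0},
  {"tx": 0.037,"ty": -0.0365,"hand": 0},
  {"tx": 0.037,"ty": -0.0365,"hand": 0},
  {"tx": 0.037,"ty": -0.0365,"hand": 0},
  {"tx": 0.037,"ty": -0.0365,"hand": 0},
  {"tx": 0.037,"ty": -0.0365,"hand": 0},
  {"tx": 0.037,"ty": -0.0365,"hand": 0},
  {"tx": 0.037,"ty": -0.0365,"hand": 0},
])

```text
invalid input
```

Emit:
move_arm([
  {"tx": 0.037,"ty": -0.0365,"tz": 0,"rx": 0,"ry": 0,"rz": 0,"hand": 0.0},
  {"tx": 0.037,"ty": -0.0365,"tz": 0,"rx": 0,"ry": 0,"rz": 0,"hand": 0.0},
  {"tx": 0.037,"ty": -0.0365,"tz": 0,"rx": 0,"ry": 0,"rz": 0,"hand": 0.0},
  {"tx": 0.037,"ty": -0.0365,"tz": 0,"rx": 0,"ry": 0,"rz": 0,"hand": 0.0},
  {"tx": 0.037,"ty": -0.0365,"tz": 0,"rx": 0,"ry": 0,"rz": 0,"hand": 0.0},
  {"tx": 0.037,"ty": -0.0365,"tz": 0,"rx": 0,"ry": 0,"rz": 0,"hand": 0.0},
  {"tx": 0.037,"ty": -0.0365,"tz": 0,"rx": 0,"ry": 0,"rz": 0,"hand": 0.0},
  {"tx": 0.037,"ty": -0.0365,"tz": 0,"rx": 0,"ry": 0,"rz": 0,"hand": 0.0},
])

```text
time: 1.8
ee_pos: [0.392, -0.2489, 0.239]
ee_rot: [[0.952, 0.306, 0.001], [0.306, -0.952, -0.001], [0.001, 0.001, -1.0]]
wrist_force: [0.9, -0.6, -0.3]
width: 0.0103
gripper_force: 0.0
```

Emit:
move_arm([
  {"tx": 0.0373,"ty": -0.0367,"tz": 0.01,"rx": 0,"ry": 0,"rz": 0,"hand": 0.0},
  {"tx": 0.0373,"ty": -0.0367,"tz": 0.01,"rx": 0,"ry": 0,"rz": 0,"hand": 0.0},
  {"tx": 0.0373,"ty": -0.0367,"tz": 0.01,"rx": 0,"ry": 0,"rz": 0,"hand": 0.0},
  {"tx": 0.0373,"ty": -0.0367,"tz": 0.01,"rx": 0,"ry": 0,"rz": 0,"hand": 0.0},
  {"tx": 0.0373,"ty": -0.0367,"tz": 0.01,"rx": 0,"ry": 0,"rz": 0,"hand": 0.0},
  {"tx": 0.0373,"ty": -0.0367,"tz": 0.01,"rx": 0,"ry": 0,"rz": 0,"hand": 0.0},
  {"tx": 0,"ty": 0,"tz": 0.01,"rx": 0,"ry": 0,"rz": -0.18,"hand": 0.0},
  {"tx": 0,"ty": 0,"tz": 0,"rx": 0,"ry": 0,"rz": -0.18,"hand": 0.0},
])

```text
time: 2.8
ee_pos: [0.5367, 0.0287, 0.1679]
ee_rot: [[0.779, 0.628, -0.001], [0.628, -0.779, 0.0], [-0.001, -0.001, -1.0]]
wrist_force: [-0.3, -0.5, -0.1]
width: 0.0005
gripper_force: 0.0
```

Emit:
move_arm([
  {"tx": 0,"ty": 0,"tz": 0,"rx": 0,"ry": 0,"rz": -0.18,"hand": 0.0},
  {"tx": 0,"ty": 0,"tz": 0,"rx": 0,"ry": 0,"rz": -0.18,"hand": 0.0},
  {"tx": 0,"ty": 0,"tz": 0,"rx": 0,"ry": 0,"rz": -0.18,"hand": 0.0},
  {"tx": 0,"ty": 0,"tz": 0.01,"rx": 0,"ry": 0,"rz": 0,"hand": 0.0},
  {"tx": 0,"ty": 0,"tz": 0.01,"rx": 0,"ry": 0,"rz": 0,"hand": 0.0},
  {"tx": 0,"ty": 0,"tz": 0.01,"rx": 0,"ry": 0,"rz": 0,"hand": 0.0},
  {"tx": 0,"ty": 0,"tz": 0,"rx": 0,"ry": 0,"rz": 0,"hand": 0.0},
  {"tx": 0,"ty": 0,"tz": 0,"rx": 0,"ry": 0,"rz": 0,"hand": 0.0},
])

```text
time: 3.8
ee_pos: [0.5371, 0.0279, 0.1388]
ee_rot: [[0.352, 0.936, 0.0], [0.936, -0.352, 0.0], [0.0, 0.0, -1.0]]
wrist_force: [0.2, 0.4, 0.5]
width: 0.0005
gripper_force: 0.0
```

```bash
python3 - <<'E'
from h import *
o=sensors.get_obs(); print(o['time'],o['ee_pos'].round(4),np.round(o['ee_rot'],3),np.round(o['q'],1),o['wrist_force'])
c=snap('wrist','w1.png');print(proj(c,[[.5384,.0291,.078],[.5094,.0409,.1],[.5131,-.0383,.0545],o['ee_pos']]).round())
for t,z in [('plunger_top',.0735),('table_axis',.0545)]:
  for r in spotter.recognise('wrist',t)[:2]:
    q=r['rect']; print(t,round(r['score'],2),np.round(q),np.round(unproj(c,(q[0]+q[2])/2,(q[1]+q[3])/2,z),3))
E
```

```text
3.8 [0.5371 0.0279 0.1388] [[ 0.352  0.936  0.   ]
 [ 0.936 -0.352  0.   ]
 [ 0.     0.    -1.   ]] [ 14.   30.5 -28.1 108.5  19.5  45.7 -45.3] [0.18228159 0.40741232 0.45035677]
[[319. 254.]
 [259. 265.]
 [319. 344.]
 [317. 301.]]
plunger_top 0.7 [290. 226. 345. 270.] [0.538 0.031 0.074]
table_axis 0.84 [211. 203. 432. 423.] [ 0.522 -0.017  0.054]
```

View pics/w1.png

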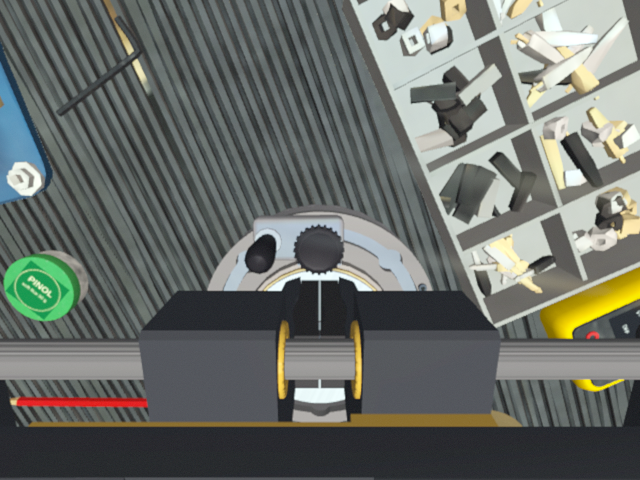

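The wrist view shows the knob at (319,250), the handle top at about (258,256) and the closed fingers just below the knob, with tips spanning columns 298 to 342.

```bash
python3 - <<'E'
from h import *
c=get_calibration('wrist')
for u,v,z in [(319,249.5,.078),(258,256,.1),(298,282,.1388),(342,282,.1388)]: print(unproj(c,u,v,z).round(4))
im=cv2.imread('pics/w1.png')[200:350,220:420]; cv2.imwrite('pics/w1z.png',cv2.resize(im,(800,600),interpolation=3))
E
```

```text
[0.5393 0.0312 0.078 ]
[0.5111 0.0452 0.1   ]
[0.5327 0.0384 0.1388]
[0.5497 0.0321 0.1388]
```

View pics/w1z.png

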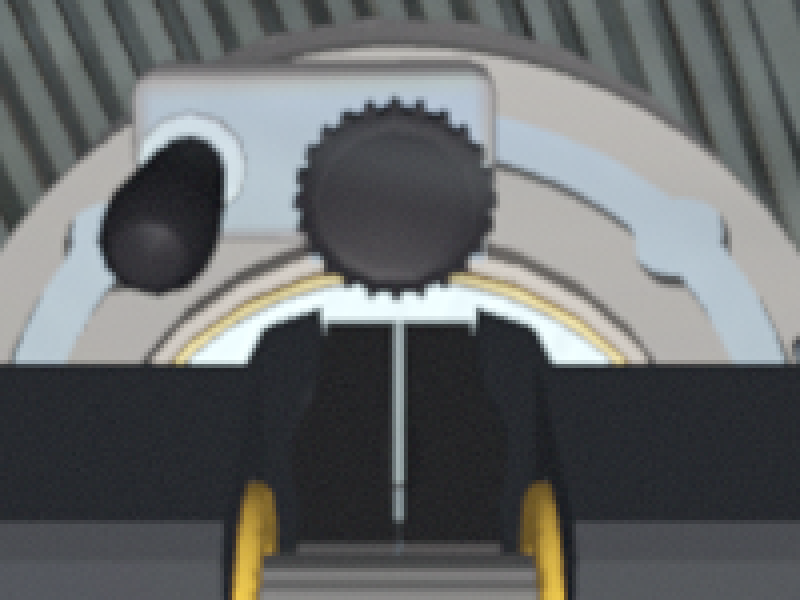

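Emit:
move_arm([
  {"tx": 0.0026,"ty": -0.0031,"tz": 0.015,"rx": 0,"ry": 0,"rz": 0,"hand": 0.0},
  {"tx": 0,"ty": 0,"tz": 0.015,"rx": 0,"ry": 0,"rz": 0,"hand": 0.0},
  {"tx": 0,"ty": 0,"tz": 0.015,"rx": 0,"ry": 0,"rz": 0,"hand": 0.0},
  {"tx": 0,"ty": 0,"tz": 0.013,"rx": 0,"ry": 0,"rz": 0,"hand": 0.0},
  {"tx": 0,"ty": 0,"tz": 0.003,"rx": 0,"ry": 0,"rz": 0,"hand": 0.0},
  {"tx": 0,"ty": 0,"tz": 0.003,"rx": 0,"ry": 0,"rz": 0,"hand": 0.0},
  {"tx": 0,"ty": 0,"tz": 0.002,"rx": 0,"ry": 0,"rz": 0,"hand": 0.0},
  {"tx": 0,"ty": 0,"tz": 0,"rx": 0,"ry": 0,"rz": 0,"hand": 0.0},
])

```text
time: 4.95
ee_pos: [0.5351, 0.0312, 0.0731]
ee_rot: [[0.352, 0.936, 0.0], [0.936, -0.352, -0.0], [-0.0, 0.0, -1.0]]
wrist_force: [-2.0, -0.4, 5.2]
width: 0.0005
gripper_force: 2.9
```

Emit:
move_arm([
  {"tx": 0,"ty": 0,"tz": 0.0015,"rx": 0,"ry": 0,"rz": 0,"hand": 0.0},
  {"tx": 0,"ty": 0,"tz": 0.0015,"rx": 0,"ry": 0,"rz": 0,"hand": 0.0},
  {"tx": 0,"ty": 0,"tz": 0.0015,"rx": 0,"ry": 0,"rz": 0,"hand": 0.0},
  {"tx": 0,"ty": 0,"tz": 0.001,"rx": 0,"ry": 0,"rz": 0,"hand": 0.0},
  {"tx": 0,"ty": 0,"tz": 0,"rx": 0,"ry": 0,"rz": 0,"hand": 0.0},
  {"tx": 0,"ty": 0,"tz": 0,"rx": 0,"ry": 0,"rz": 0,"hand": 0.0},
  {"tx": 0,"ty": 0,"tz": 0,"rx": 0,"ry": 0,"rz": 0,"hand": 0.0},
  {"tx": 0,"ty": 0,"tz": 0,"rx": 0,"ry": 0,"rz": 0,"hand": 0.0},
])

```text
time: 5.95
ee_pos: [0.5354, 0.0311, 0.0681]
ee_rot: [[0.353, 0.936, 0.001], [0.936, -0.353, -0.001], [-0.0, 0.001, -1.0]]
wrist_force: [-2.7, -1.2, 7.8]
width: 0.0004
gripper_force: 4.1
```

Emit:
move_arm([
  {"tx": -0.0001,"ty": -0.004,"tz": 0,"rx": 0,"ry": 0,"rz": -0.09,"hand": 0.0},
  {"tx": -0.0001,"ty": -0.004,"tz": 0,"rx": 0,"ry": 0,"rz": -0.07,"hand": 0.0},
  {"tx": -0.0001,"ty": -0.004,"tz": 0,"rx": 0,"ry": 0,"rz": -0.057,"hand": 0.0},
  {"tx": -0.0001,"ty": -0.004,"tz": 0,"rx": 0,"ry": 0,"rz": -0.057,"hand": 0.0},
  {"tx": -0.0001,"ty": -0.004,"tz": 0,"rx": 0,"ry": 0,"rz": -0.057,"hand": 0.0},
  {"tx": -0.0001,"ty": -0.004,"tz": 0,"rx": 0,"ry": 0,"rz": -0.057,"hand": 0.0},
  {"tx": -0.0001,"ty": -0.004,"tz": 0,"rx": 0,"ry": 0,"rz": -0.057,"hand": 0.0},
  {"tx": -0.0001,"ty": -0.004,"tz": 0,"rx": 0,"ry": 0,"rz": -0.057,"hand": 0.0},
])

```text
time: 6.95
ee_pos: [0.5061, 0.0346, 0.0687]
ee_rot: [[-0.143, 0.99, 0.005], [0.99, 0.143, 0.001], [-0.0, 0.005, -1.0]]
wrist_force: [1.8, -0.4, 7.8]
width: 0.0004
gripper_force: 3.9
```

```bash
python3 - <<'E'
from h import *
o=sensors.get_obs(); print(o['time'],o['ee_pos'].round(4),o['wrist_force'].round(1))
d=o['ee_pos'][:2]-[.514,-.0365]; print(np.hypot(*d),np.degrees(np.arctan2(d[1],d[0])),np.degrees(np.arctan2(o['ee_rot'][1][0],o['ee_rot'][0][0])))
snap('wrist','w2.png');snap('side','s2.png');snap('scene','c2.png')
a=cv2.imread('pics/w2.png')[170:370,190:450]; b=cv2.imread('pics/c2.png')[100:265,300:460];d=cv2.imread('pics/s2.png')[200:420,255:440]
cv2.imwrite('pics/m2.png',np.hstack([cv2.resize(a,(390,300)),cv2.resize(b,(205,300)) , cv2.resize(d,(205,300))]))
E
```

```text
6.95 [0.5061 0.0346 0.0687] [ 1.8 -0.4  7.8]
0.07158298599431158 96.3629927768677 98.22156205188817
```

View pics/m2.png

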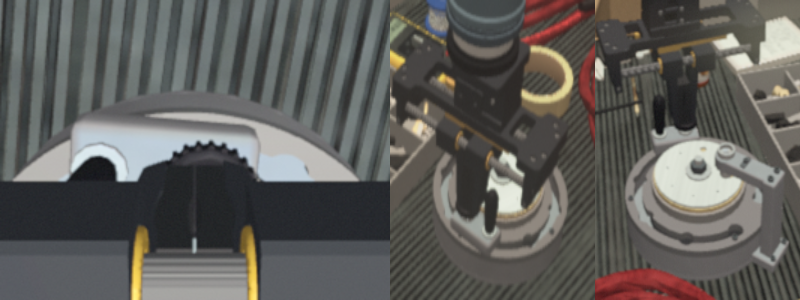

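The table has turned about 23°. The wrist view shows the knob just behind the finger, with the handle ahead of it on the left. Next I'll lift clear of the knob and push the handle with the side of the finger.

Emit:
move_arm([
  {"tx": 0,"ty": 0,"tz": -0.005,"rx": 0,"ry": 0,"rz": 0,"hand": 0.0},
  {"tx": 0,"ty": 0,"tz": -0.005,"rx": 0,"ry": 0,"rz": 0,"hand": 0.0},
  {"tx": 0,"ty": 0,"tz": -0.004,"rx": 0,"ry": 0,"rz": 0,"hand": 0.0},
  {"tx": 0,"ty": -0.004,"tz": 0,"rx": 0,"ry": 0,"rz": -0.045,"hand": 0.0},
  {"tx": 0,"ty": -0.004,"tz": 0,"rx": 0,"ry": 0,"rz": -0.055,"hand": 0.0},
  {"tx": 0,"ty": -0.004,"tz": 0,"rx": 0,"ry": 0,"rz": -0.055,"hand": 0.0},
  {"tx": 0,"ty": -0.004,"tz": 0,"rx": 0,"ry": 0,"rz": -0.055,"hand": 0.0},
  {"tx": 0,"ty": 0,"tz": 0,"rx": 0,"ry": 0,"rz": 0,"hand": 0.0},
])

```text
time: 8.1
ee_pos: [0.4894, 0.0313, 0.0816]
ee_rot: [[-0.346, 0.938, 0.003], [0.938, 0.346, 0.001], [0.0, 0.003, -1.0]]
wrist_force: [5.0, 0.9, -0.6]
width: 0.0002
gripper_force: 2.4
```

```bash
cat > st.py <<'E'
from h import *
import sys
o=sensors.get_obs(); print(o['time'],o['ee_pos'].round(4),o['wrist_force'].round(1))
d=o['ee_pos'][:2]-[.514,-.0365]; print(np.hypot(*d),np.degrees(np.arctan2(d[1],d[0])),np.degrees(np.arctan2(o['ee_rot'][1][0],o['ee_rot'][0][0])))
t=sys.argv[1]
snap('wrist',f'w{t}.png');snap('side',f's{t}.png')
a=cv2.imread(f'pics/w{t}.png')[170:370,190:450]; d=cv2.imread(f'pics/s{t}.png')[230:380,285:425]
cv2.imwrite(f'pics/m{t}.png',np.hstack([cv2.resize(a,(400,308)),cv2.resize(d,(287,308),interpolation=3)]))
E
python3 st.py 3
```

```text
8.1 [0.4894 0.0313 0.0816] [ 5.   0.9 -0.6]
0.07211009614222831 109.98644110718115 110.25000924070358
```

View pics/m3.png

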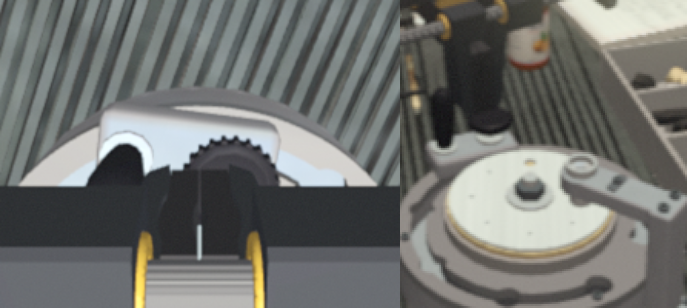

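The finger side now bears on the handle with about 5 N and the plunger is free. The knob is at about 102°, so there are roughly 12° to go.

Emit:
move_arm([
  {"tx": 0,"ty": -0.003,"tz": 0,"rx": 0,"ry": 0,"rz": -0.042,"hand": 0.0},
  {"tx": 0,"ty": -0.003,"tz": 0,"rx": 0,"ry": 0,"rz": -0.042,"hand": 0.0},
  {"tx": 0,"ty": -0.002,"tz": 0,"rx": 0,"ry": 0,"rz": -0.028,"hand": 0.0},
  {"tx": 0,"ty": -0.0015,"tz": 0,"rx": 0,"ry": 0,"rz": -0.021,"hand": 0.0},
  {"tx": 0,"ty": -0.001,"tz": 0,"rx": 0,"ry": 0,"rz": -0.014,"hand": 0.0},
  {"tx": 0,"ty": -0.001,"tz": 0,"rx": 0,"ry": 0,"rz": -0.014,"hand": 0.0},
  {"tx": 0,"ty": -0.0005,"tz": 0,"rx": 0,"ry": 0,"rz": -0.007,"hand": 0.0},
  {"tx": 0,"ty": 0,"tz": 0,"rx": 0,"ry": 0,"rz": 0,"hand": 0.0},
])

```text
time: 9.2
ee_pos: [0.4787, 0.0264, 0.0816]
ee_rot: [[-0.497, 0.868, 0.003], [0.868, 0.497, 0.001], [-0.001, 0.003, -1.0]]
wrist_force: [6.2, 1.5, -1.1]
width: 0.0002
gripper_force: 2.6
```

```bash
python3 st.py 4
```

```text
9.2 [0.4787 0.0264 0.0816] [ 6.2  1.5 -1.1]
0.07216458031505854 119.29650070592822 119.8175533600794
```

View pics/m4.png

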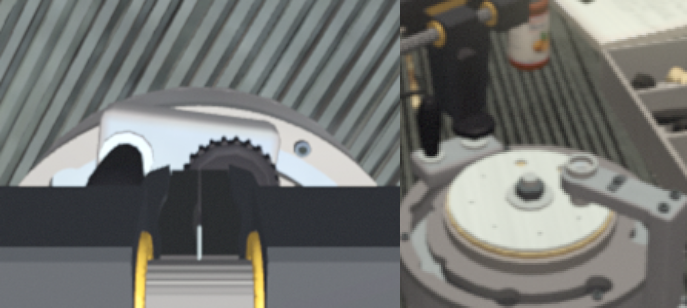

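The table is still turning at about 6 N and the knob is not up yet, so I'll creep on.

Emit:
move_arm([
  {"tx": 0,"ty": -0.0008,"tz": 0,"rx": 0,"ry": 0,"rz": -0.011,"hand": 0.0},
  {"tx": 0,"ty": -0.0008,"tz": 0,"rx": 0,"ry": 0,"rz": -0.011,"hand": 0.0},
  {"tx": 0,"ty": -0.0008,"tz": 0,"rx": 0,"ry": 0,"rz": -0.011,"hand": 0.0},
  {"tx": 0,"ty": -0.0008,"tz": 0,"rx": 0,"ry": 0,"rz": -0.011,"hand": 0.0},
  {"tx": 0,"ty": 0,"tz": 0,"rx": 0,"ry": 0,"rz": 0,"hand": 0.0},
  {"tx": 0,"ty": 0,"tz": 0,"rx": 0,"ry": 0,"rz": 0,"hand": 0.0},
  {"tx": 0,"ty": 0,"tz": 0,"rx": 0,"ry": 0,"rz": 0,"hand": 0.0},
  {"tx": 0,"ty": 0,"tz": 0,"rx": 0,"ry": 0,"rz": 0,"hand": 0.0},
])

```text
time: 10.3
ee_pos: [0.4748, 0.0246, 0.0814]
ee_rot: [[-0.535, 0.845, 0.001], [0.845, 0.535, 0.0], [-0.0, 0.001, -1.0]]
wrist_force: [4.9, 1.1, 0.3]
width: 0.0008
gripper_force: 2.3
```

Emit:
move_arm([
  {"tx": 0,"ty": -0.0006,"tz": 0,"rx": 0,"ry": 0,"rz": -0.008,"hand": 0.0},
  {"tx": 0,"ty": -0.0006,"tz": 0,"rx": 0,"ry": 0,"rz": -0.008,"hand": 0.0},
  {"tx": 0,"ty": -0.0006,"tz": 0,"rx": 0,"ry": 0,"rz": -0.008,"hand": 0.0},
  {"tx": 0,"ty": 0,"tz": 0,"rx": 0,"ry": 0,"rz": 0,"hand": 0.0},
  {"tx": 0,"ty": 0,"tz": 0,"rx": 0,"ry": 0,"rz": 0,"hand": 0.0},
  {"tx": 0,"ty": 0,"tz": 0,"rx": 0,"ry": 0,"rz": 0,"hand": 0.0},
  {"tx": 0,"ty": 0,"tz": 0,"rx": 0,"ry": 0,"rz": 0,"hand": 0.0},
  {"tx": 0,"ty": 0,"tz": 0,"rx": 0,"ry": 0,"rz": 0,"hand": 0.0},
])

```text
time: 11.3
ee_pos: [0.4745, 0.0247, 0.0816]
ee_rot: [[-0.555, 0.832, 0.004], [0.832, 0.555, 0.002], [-0.0, 0.004, -1.0]]
wrist_force: [7.9, 3.4, -3.3]
width: 0.0005
gripper_force: 4.0
```

```bash
python3 st.py 5; python3 - <<'E'
from h import *
# panel/knob change between wrist frames (tool frame turns with the table): knob rising shows as growth
a=[cv2.imread(f'pics/w{i}.png',0)[255:292,305:375] for i in (3,4,5)]
print([float(np.abs(a[i].astype(float)-a[0]).mean()) for i in range(3)])
for n in ('side',):
  for r in spotter.recognise(n,'plunger_top')[:2]: print(r)
E
```

```text
11.3 [0.4745 0.0247 0.0816] [ 7.9  3.4 -3.3]
0.07281890469200376 122.85760624199618 123.72055567478456
[0.0, 5.1698841698841695, 34.02239382239382]
{'rect': [307.7, 280.3, 329.8, 301.0], 'score': 0.65}
```

View pics/m5.png

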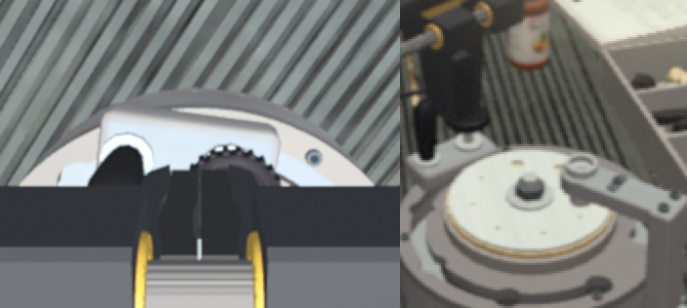

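The plunger has sprung up: its stem is visible under the knob in the side view, and the table is stopped against the hole. Now I'll back off slightly and lift away.

Emit:
move_arm([
  {"tx": 0,"ty": 0.002,"tz": 0,"rx": 0,"ry": 0,"rz": 0,"hand": 0.0},
  {"tx": 0,"ty": 0.002,"tz": 0,"rx": 0,"ry": 0,"rz": 0,"hand": 0.0},
  {"tx": 0,"ty": 0.001,"tz": -0.005,"rx": 0,"ry": 0,"rz": 0,"hand": 0.0},
  {"tx": 0,"ty": 0,"tz": -0.02,"rx": 0,"ry": 0,"rz": 0,"hand": 0.0},
  {"tx": 0,"ty": 0,"tz": -0.03,"rx": 0,"ry": 0,"rz": 0,"hand": 0.0},
  {"tx": -0.02,"ty": 0,"tz": -0.03,"rx": 0,"ry": 0,"rz": 0,"hand": 0.0},
  {"tx": -0.03,"ty": 0,"tz": -0.02,"rx": 0,"ry": 0,"rz": 0,"hand": 0.0},
  {"tx": 0,"ty": 0,"tz": 0,"rx": 0,"ry": 0,"rz": 0,"hand": 0.0},
])

```text
time: 12.45
ee_pos: [0.5054, -0.0175, 0.1872]
ee_rot: [[-0.551, 0.834, 0.001], [0.834, 0.551, -0.001], [-0.002, 0.0, -1.0]]
wrist_force: [-0.5, 0.5, 0.1]
width: 0.0004
gripper_force: 0.0
```

```bash
python3 - <<'E'
from h import *
print(sensors.get_obs()['wrist_force'])
snap('side','s6.png');snap('scene','c6.png')
a=cv2.imread('pics/s6.png')[200:420,265:465];b=cv2.imread('pics/c6.png')[110:330,260:460]
cv2.imwrite('pics/m6.png',np.hstack([cv2.resize(x,(400,440),interpolation=3) for x in (a,b)]))
E
```

```text
[-0.53971897  0.47376725  0.08524473]
```

View pics/m6.png

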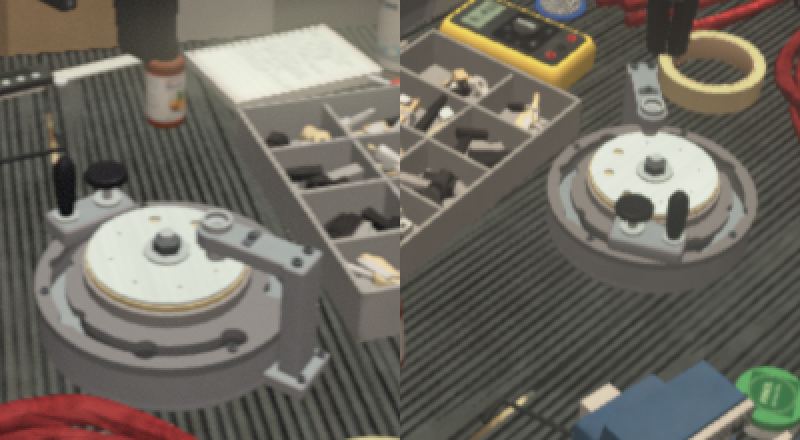

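The plunger is up with its stem showing, at side crop (105,185), and the table has turned one hole. The robot is clear and the bystanders I can see haven't moved.

```bash
python3 -c "
from cell import job
print(job.job_done())"
```

```text
the job is handed in; nothing more can be done
None
```

The table is turned counter-clockwise to the very next hole, the plunger has sprung up into it, the robot is clear of the jig, and the job is handed in (about 12.5 s of the 40 s used).

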